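Square a power module into the fence corner of an inspection plate

ROBOT

A 6-joint arm with a two-finger parallel gripper is mounted at the origin on the work surface. World frame = base frame: x ahead of the robot, y to its left, z up, the work surface at z = 0. Lengths are in mm, angles in rad, forces in N, time in s.
With the tool pointing down it reaches from about 275 to 750 mm from the base axis. Payload 10.2 kg.
Tool frame: the origin (TCP) lies midway between the tips of the shut fingers; the grasp point (between the pads) lies 19 mm behind it; z points along the fingers, y is the line along which they close (so a half turn about z gives the same grasp; the last joint's range is limited). The gripper opens to 85 mm and grips with 20 to 120 N. Pads are 22 mm wide; open, the fingers measure 114 mm over their backs; the gripper's body (76 mm by 85 mm) begins 54 mm behind the grasp point. The pads swing forward as they close: fully open they stand 13 mm farther back than shut.
Start: joints at [-1.354, 0.313, 1.498, -0, 1.331, -0.223], TCP at [223.512, -475.051, 231.294] pointing down, gripper open.
Joint ranges: [-2.94, 2.94], [-0.97, 2.17], [0.19, 2.56], [-1.23, 4.37], [0.02, 3.11], [-2.88, 2.88]. Speed limits (rad/s): [2.39, 2.39, 3.01, 3.14, 3.14, 3.14].

INTERFACE

Orientations are given as a unit quaternion [w, x, y, z].
In Python, from rig import sense, capture, finish_job, find_in, place_of gives the robot as it stands. The module is installed in compiled form; this text tells all that it offers.
- The arm moves only by the shell command python3 -m jog 'ROWS' [FORCE]. ROWS is JSON, a list of rows, each an object of numbers: "tx", "ty", "tz": the shift along the tool's x, y, z in mm; "ax", "ay", "az": the turn, a rotation vector about the tool's x, y, z in rad; "jaw": the closure, from -1 (fully open) to 1 (shut), so that 0 is half open. In form: [{"tx": .., "ty": .., "tz": .., "ax": .., "ay": .., "az": .., "jaw": ..}, ...]. A call has 1 to 5 rows; each row shifts and turns the commanded pose from where the row before left it, along the tool's axes as they then stand; what a row does not reach is not made up. A row lasts 1/8 s, in which the tool goes at most 62.5 mm and 10.7 degrees, less where a joint would pass 70% of its speed; a pose out of reach is approached as far as the arm can. A call with a gripper value outside its range is refused whole. The fingers move at their own pace and stop on an object; FORCE is the grip in N (left out, the last holds). Time passes only in rows, so rows that do not move let the fingers close. It gives the time, the measured TCP pose, the force, the opening and the grip force at its end, in the units of the state.
- sense(): the state, without advancing time (a new reading comes with each control period).
- capture(name): name is "scene" or "side" or "wrist"; returns a dict with "color" (420x560x3 uint8, red, green, blue), "depth" (420x560 float32, mm along the optical axis (not along the pixel's ray), 0 where there is no reading), "fx", "fy", "cx", "cy" (pixels), "camera_from_world" (4x4, takes a point from world to camera coordinates); the wrist camera has in their place "mount" (4x4, takes a point from camera to tool coordinates, whose origin is the TCP and whose axes are the flange's). Camera axes: x right, y up, looking along -z (the intrinsics and any distortion apply to the point x, -y, -z); pixel columns grow to the right and rows downward; lengths in mm; the calibration is good to about 2 mm. The wrist camera is an equidistant fisheye: a pixel r from the principal point sees the ray r / f radians off the axis. A picture is of the moment at which its call begins: read the wrist's pose just before it.
- finish_job(): hands the job in; it is judged then, once.
Trained networks look in the newest picture that a camera, given by its name, has taken for a name from the list of things; names that differ only in an ending like _2 or _b are one class to them, and where a whole thing is asked for, a point or a joint stands for the part that bears it (a point fixed in the world has none). Each returns a list of dicts, best first, with "conf" (0 to 1); they miss things now and then, are a little off and sometimes report something else, mostly with a low value. They report only what shows in the picture. A call takes as long as a camera call. They do not tell look-alikes from the thing itself.
- find_in(query, camera): "centre" ([column, row] in pixels, amid what is visible of it).
- place_of(query, camera): "centre" ([column, row] in pixels: a listed point, or the origin of a listed thing).
The state is a dict: "time_s": time; "joints": joint angles; "dq": joint speeds; "tau": joint torques, N m; "eef_pos": TCP position; "ee_rot": TCP orientation; "force": force on the tool from outside, world axes, zero at the start; "wrist_torque": the same for the moment, N m; "grip_width": opening from 0.0 (shut) to 1.0 (fully open); "grip_force": force on a finger pad.
Only numpy, scipy, OpenCV 4.12 (cv2) and the standard library are available. Lean on these libraries where they do the work, as an engineer would, in place of code of your own. Each camera call takes 0.05 s, during which the arm holds its last target. There are 200 camera calls.

TASK

Gently set the power module with the red heat sink flat on the aluminium fence plate, clear of both dark rails, with its yellow-dotted corner towards the corner of the rails. Then gently slide it home, so that it sits square and flush against both rails with the yellow-dotted corner in the fence corner, and let go. Leave everything else on the bench where it is.

Things in the scene. Friction and masses are not known exactly. Their poses are not given: they have to be found in the camera images.
- module_center (a point): Centre of the module to be moved, 25 mm above its underside, in the middle of its red finned heat sink: 60 mm along x by 40 mm along y, fins along x, flat sides free to grip across y, from 10 to 50 mm above the underside. Nothing beside its long sides stands over 12 mm above the underside. Axes are the module's, z up; it lies on the bench, x within 0.4 rad of world x.
- module_corner (a point): The yellow-dotted corner of the module's base, on its underside: at +60 mm x, +45 mm y, -25 mm z from module_center. Axes as module_center.
- fence_corner (a point): Inner corner where the two rails meet, on the plate's top face, 10 mm above the bench; module_corner comes here when home. Axes are the plate's: x within 0.3 rad of world x, z up. Inner face of the far rail: plane x = 0, running along y; of the left rail: plane y = 0, running along x. Both are dark steel, fixed, 15 mm thick, standing 12 mm above the plate's top.
- module: The same module, loose, about 0.45 kg (varies); origin at the centre of its underside, same axes. Aluminium base 120 mm (x) by 90 mm (y), 8 mm thick, green circuit board on it up to 10 mm. Past the heat sink's ends stand black capacitors, 23 mm high, at x = -49 mm and a white connector, 20 mm high, at x = +49 mm. A flat yellow dot, 13 mm across, marks its +x +y corner.
- fence: The fixed aluminium fence plate, 240 mm (x) by 200 mm (y), 10 mm thick; origin at the centre of its underside, axes as fence_corner, which lies at +100 mm x, +80 mm y, +10 mm z from it. From fence_corner the plate's top runs 220 mm towards -x and 180 mm towards -y.
- spare: Bystander: a like module (same sizes and dot) with a bare silver heat sink. It may lie in either of the two places where modules lie; origin at the centre of its underside.
- spray_can: Bystander: upright can with a blue label, 60 mm across, 180 mm high; origin at the centre of its underside.
- wash_bottle: Bystander: upright white bottle with a yellow cap, 54 mm across, 130 mm high; origin at the centre of its underside.
- screwdriver: Bystander: screwdriver with orange handle, 180 mm long, lying along its x, beyond the modules; origin on its underside at mid-length.
- solder_reel: Bystander: grey reel lying flat, 60 mm across, 35 mm high; origin at the centre of its underside.
- screw_tray: Bystander: open blue tray 110 x 150 mm, 30 mm high, to the left; origin at the centre of its underside.
- carton: Bystander: closed cardboard carton 160 x 120 mm, 60 mm high, to the right; origin at the centre of its underside.
There are look-alikes about, which are no part of the job. Leave any pink or purple look-alike of the module alone.

How it is judged (in metres and radians):
On the way, in this order (a step that is already met when the one before it is completed fails the run):
1. the module rests flat on the plate, wholly on it and clear of both rails (by 6 mm or more at its dotted corner) (x of module_corner in the frame of fence_corner between -0.1 and -0.006 m and y of module_corner in the frame of fence_corner between -0.09 and -0.006 m and z of module_corner in the frame of fence_corner between -0.0025 and 0.0025 m and angle between module_center's own z axis and vertical below 0.03 rad and contact force between module and fence above 1 N), for 0.2 s.
2. the module is square and flush in the fence corner (horizontal distance between module_corner and fence_corner below 0.003 m and angle between the x axis of module_center and the x axis of fence_corner, either way round below 0.02 rad and z of module_corner in the frame of fence_corner between -0.0025 and 0.0025 m and angle between module_center's own z axis and vertical below 0.03 rad), for 0.2 s.
At the end, for the whole second after the job is handed in: The module lies flat on the fence plate at rest and released, its yellow-dotted corner within 3 mm of the rails' inner corner, and square to the rails within 0.02 rad (all of step 2 and linear speed of module below 0.01 m/s and angular speed of module below 0.05 rad/s); the robot touches nothing.
It fails at once if a bystander is moved by more than 20 mm (distance of any of spare, spray_can, wash_bottle, screwdriver, solder_reel, screw_tray, carton from where it was at the start of the episode above 0.02 m).
It fails at once if the module is dropped or rammed: over the plate and within 10 mm of its top, it moves faster than 0.25 m/s (horizontal distance between module_corner and fence_corner below 0.15 m and z of module_corner in the frame of fence_corner between -0.003 and 0.01 m and linear speed of module above 0.25 m/s).
It also fails if it takes over 43 s, if anything falls off the work surface, if the arm or the gripper's body presses on something with over 40 N, if the wrist force passes 120 N, or if a joint passes its speed limit or range.

## Working session

There is one attempt and no reset: what is moved stays moved. The work goes in short steps, Python scripts to look and compute and a shell command to move; the robot and the scene stay as the last step left them, time stands still between calls to the robot, and variables do not carry over. Pictures are saved under pics/ and viewed, at most 10 in all, crops included, and the job is handed in when it is done.

```bash
mkdir -p pics; cat > h.py <<'E'
import numpy as np, cv2
from rig import sense, capture, find_in, place_of
def save(c,n): cv2.imwrite('pics/'+n,c['color'][:,:,::-1])
def ray(c,u,v):
    T=np.linalg.inv(c['camera_from_world'])
    d=np.array([(u-c['cx'])/c['fx'],-(v-c['cy'])/c['fy'],-1.])
    return T[:3,3],T[:3,:3]@d
def at_z(c,u,v,z):
    o,d=ray(c,u,v); return o+d*(z-o[2])/d[2]
def at_depth(c,u,v):
    o,d=ray(c,u,v); return o+d*c['depth'][int(round(v)),int(round(u))]
def cloud(c):
    v,u=np.mgrid[0:c['depth'].shape[0],0:c['depth'].shape[1]]
    T=np.linalg.inv(c['camera_from_world'])
    d=np.stack([(u-c['cx'])/c['fx'],-(v-c['cy'])/c['fy'],-np.ones(u.shape)],-1)@T[:3,:3].T
    return T[:3,3]+d*c['depth'][...,None]
E
python3 - <<'E'
from h import *
s=sense();print(s)
for n in ['scene','side']:
    c=capture(n);save(c,n+'0.png')
    print(n,c['fx'],c['cx'],[k for k in c],np.round(np.linalg.inv(c['camera_from_world']),3).tolist())
    for q in ['module_center','module_corner','fence_corner','module','fence']:
        for r in place_of(q,n)[:3]:
            print(q,np.round(r['centre']),round(r['conf'],2),np.round(at_depth(c,*r['centre'])))
E
```

```text
{'time_s': 0.0, 'joints': array([-1.35441415e+00,  3.13461209e-01,  1.49840127e+00, -1.70515989e-05,
        1.33097669e+00, -2.23387298e-01]), 'dq': array([-2.73241092e-04,  2.23611557e-05, -1.56737387e-03,  1.73274312e-03,
        3.52423139e-04,  1.33800479e-03]), 'tau': array([ 1.76372255e-04, -4.12270010e+01, -2.59740007e+01, -1.68023435e-04,
        4.16574301e-03,  8.22749058e-06]), 'eef_pos': array([ 223.44736431, -474.81173885,  230.74281212]), 'ee_rot': array([-6.23284144e-04,  9.75921964e-01,  2.18119075e-01, -6.09748512e-06]), 'force': array([-0.14339565,  1.25548046, -0.46511419]), 'wrist_torque': array([-0.02812961, -0.01585971,  0.03482752]), 'grip_force': 0.0, 'grip_width': 0.9943656018796062}
scene 417.7798286866255 278.349385205857 ['color', 'depth', 'fx', 'fy', 'cx', 'cy', 'camera_from_world'] [[0.746, -0.512, 0.425, 1133.129], [0.666, 0.561, -0.492, -710.882], [0.013, 0.65, 0.76, 1122.379], [0.0, 0.0, 0.0, 1.0]]
module_center [250. 217.] 0.6 [ 498. -118.   53.]
module_center [151. 247.] 0.6 [ 354. -410.   50.]
module_corner [218. 210.] 0.91 [ 362. -143.    3.]
mod
[... 249 characters left out ...]
.] 0.93 [ 356. -406.   11.]
module [251. 223.] 0.56 [ 509. -127.   37.]
fence [312. 166.] 0.61 [469. 247.   8.]
side 525.266990736344 285.5657462777306 ['color', 'depth', 'fx', 'fy', 'cx', 'cy', 'camera_from_world'] [[-0.854, 0.312, -0.416, -121.03], [-0.52, -0.534, 0.666, 1062.941], [-0.014, 0.785, 0.619, 1049.846], [0.0, 0.0, 0.0, 1.0]]
module_center [314. 204.] 0.84 [494. -95.  27.]
module_center [398. 171.] 0.79 [202.  29. 327.]
module_corner [297. 216.] 0.68 [532. -50.  -4.]
module_corner [263. 280.] 0.61 [464. 250.  10.]
fence_corner [221. 271.] 0.91 [582. 283.  10.]
module [317. 209.] 0.6 [485. -93.  10.]
module [398. 174.] 0.59 [200.  33. 322.]
fence [262. 276.] 0.91 [475. 240.  10.]
```

View pics/scene0.png

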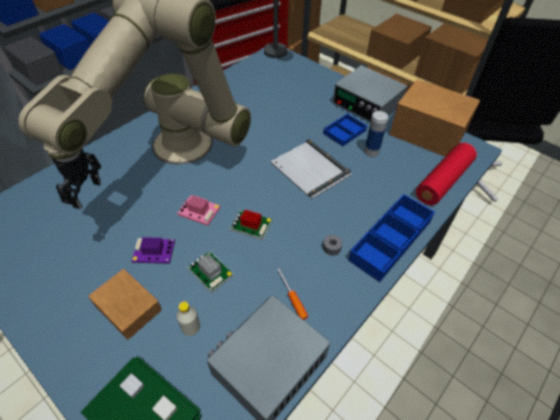

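View pics/side0.png

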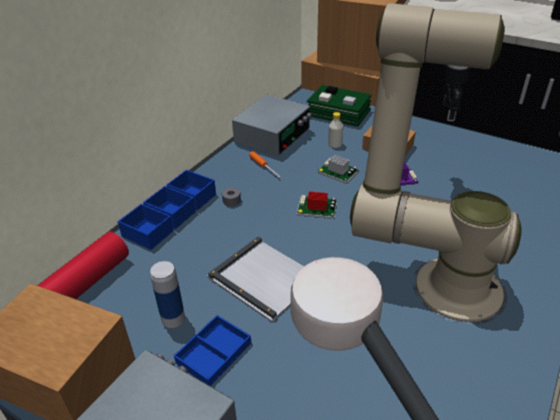

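Scene view: the candidates are red on green at (251,222), pink at (198,208), purple at (154,248) and the silver spare at (209,268). By the description I choose red. The fence plate is at (312,167), with its rail corner near (346,172) in the scene view and (212,272) in the side view. I'll check with a close crop and measure.

```bash
python3 - <<'E'
from h import *
ims=[]
for n,(x0,y0,w,h) in {'scene':(170,130,200,150),'side':(190,140,200,200)}.items():
    c=capture(n);P=cloud(c);im=c['color'].astype(int)
    m=(im[...,0]>110)&(im[...,1]<60)&(im[...,2]<60)&(P[...,0]>380)&(P[...,0]<620)&(abs(P[...,1]+100)<80)
    Q=P[m];print(n,m.sum(),Q.mean(0).round(1),np.percentile(Q,[5,95],axis=0).round())
    t=Q[:,2]>np.percentile(Q[:,2],60);print('top',Q[t].mean(0).round(1))
    ims.append(cv2.resize(c['color'][y0:y0+h,x0:x0+w,::-1],(400,int(400*h/w)),interpolation=cv2.INTER_CUBIC))
hh=max(i.shape[0] for i in ims)
cv2.imwrite('pics/crop.png',np.hstack([cv2.copyMakeBorder(i,0,hh-i.shape[0],0,0,0) for i in ims]))
c=capture('wrist');print(c['fx'],c['cx'],c['cy'],c['mount'].round(4).tolist())
E
```

```text
scene 154 [ 494.9 -113.2   50.7] [[ 470. -132.   46.]
 [ 518.  -94.   55.]]
top [ 494.9 -112.9   53.4]
side 136 [ 494.7 -112.2   48.4] [[ 469. -131.   43.]
 [ 519.  -93.   53.]]
top [ 493.9 -108.2   51. ]
325.19226210127806 282.9808630913723 211.61017072842708 [[0.0002, 0.9539, 0.3, 77.0879], [1.0, -0.0004, 0.0007, -0.8183], [0.0008, 0.3, -0.9539, -141.7928], [0.0, 0.0, 0.0, 1.0]]
```

View pics/crop.png

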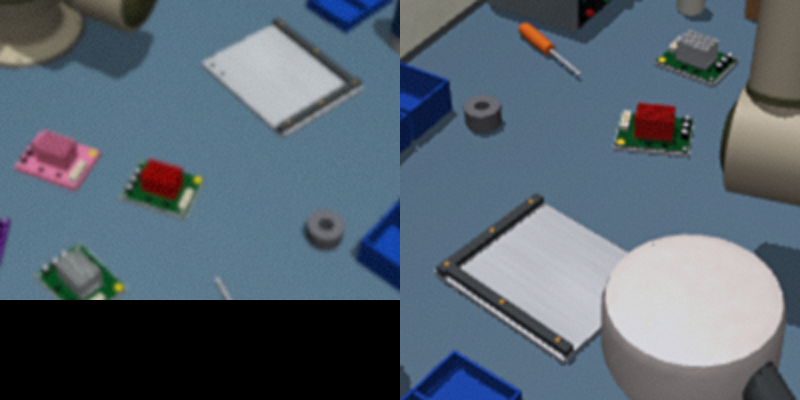

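The crop confirms it: red sink on a green board, with the yellow dot at the +x +y corner (198,181 in the crop). The plate's rails meet at the far-left corner. Moving above the module.

```bash
python3 -m jog '[{"tx":48.5,"ty":-27.6},{"tx":48.5,"ty":-27.6},{"tx":48.5,"ty":-27.6},{"tx":48.5,"ty":-27.6},{"tx":48.5,"ty":-27.6}]'; python3 -m jog '[{"tx":48.5,"ty":-27.6},{"tx":48.5,"ty":-27.6},{"tx":48.5,"ty":-27.6},{"az":0.15},{"az":0.15}]'; python3 -m jog '[{"az":0.14},{}]'
```

```text
schema error: expected keys tx, ty, tz, ax, ay, az, jaw
schema error: expected keys tx, ty, tz, ax, ay, az, jaw
schema error: expected keys tx, ty, tz, ax, ay, az, jaw
```

```bash
python3 -m jog '[{"tx":48.5,"ty":-27.6,"tz":0,"ax":0,"ay":0,"az":0,"jaw":-1},{"tx":48.5,"ty":-27.6,"tz":0,"ax":0,"ay":0,"az":0,"jaw":-1},{"tx":48.5,"ty":-27.6,"tz":0,"ax":0,"ay":0,"az":0,"jaw":-1},{"tx":48.5,"ty":-27.6,"tz":0,"ax":0,"ay":0,"az":0,"jaw":-1},{"tx":48.5,"ty":-27.6,"tz":0,"ax":0,"ay":0,"az":0,"jaw":-1}]'
```

```text
time_s: 1.38
eef_pos: [385.0, -245.4, 231.5]
ee_rot: [0.0, 0.976, 0.218, 0.0]
force: [0.8, -0.2, 0.5]
grip_width: 0.998
grip_force: 0.0
```

```bash
python3 -m jog '[{"tx":48.5,"ty":-27.6,"tz":0,"ax":0,"ay":0,"az":0,"jaw":-1},{"tx":48.5,"ty":-27.6,"tz":0,"ax":0,"ay":0,"az":0,"jaw":-1},{"tx":48.5,"ty":-27.6,"tz":0,"ax":0,"ay":0,"az":0,"jaw":-1},{"tx":0,"ty":0,"tz":0,"ax":0,"ay":0,"az":0.15,"jaw":-1},{"tx":0,"ty":0,"tz":0,"ax":0,"ay":0,"az":0.15,"jaw":-1}]'; python3 -m jog '[{"tx":0,"ty":0,"tz":0,"ax":0,"ay":0,"az":0.14,"jaw":-1},{"tx":0,"ty":0,"tz":0,"ax":0,"ay":0,"az":0,"jaw":-1}]'
```

```text
time_s: 2.0
eef_pos: [480.8, -109.3, 231.2]
ee_rot: [0.0, 0.998, 0.068, -0.0]
force: [0.1, 0.0, 0.4]
grip_width: 1.001
grip_force: 0.0
time_s: 2.25
eef_pos: [480.6, -110.0, 231.3]
ee_rot: [0.0, 1.0, 0.001, 0.0]
force: [-0.2, 0.3, -0.1]
grip_width: 1.001
grip_force: 0.0
```

```bash
cat >> h.py <<'E'
from scipy.spatial.transform import Rotation as R
def wpose(s):
    q=s['ee_rot'];T=np.eye(4);T[:3,:3]=R.from_quat([q[1],q[2],q[3],q[0]]).as_matrix();T[:3,3]=s['eef_pos'];return T
def wcap():
    s=sense();c=capture('wrist');c['W']=wpose(s)@c['mount'];return c
def wray(c,u,v):
    x=(u-c['cx'])/c['fx'];y=(v-c['cy'])/c['fy'];r=np.hypot(x,y)+1e-9
    d=np.array([x/r*np.tan(r),-y/r*np.tan(r),-1.]); return c['W'][:3,3],c['W'][:3,:3]@d
def w_z(c,u,v,z):
    o,d=wray(c,u,v); return o+d*(z-o[2])/d[2]
def w_d(c,u,v):
    o,d=wray(c,u,v); return o+d*c['depth'][int(round(v)),int(round(u))]
def wcloud(c):
    v,u=np.mgrid[0:420,0:560];x=(u-c['cx'])/c['fx'];y=(v-c['cy'])/c['fy'];r=np.hypot(x,y)+1e-9;t=np.tan(np.minimum(r,1.4))/r
    d=np.stack([x*t,-y*t,-np.ones(u.shape)],-1)@c['W'][:3,:3].T
    return c['W'][:3,3]+d*c['depth'][...,None]
def ortho(c,x0,x1,y0,y1,z,s=0.5):
    # top-down: rows = x decreasing (far at top), cols = y decreasing (left at left); s mm/px
    X,Y=np.meshgrid(np.arange(x1,x0,-s),np.arange(y1,y0,-s),indexing='ij')
    P=np.stack([X,Y,np.full(X.shape,float(z)),np.ones(X.shape)],-1)@np.linalg.inv(c['W']).T
    a,b,d=P[...,0],-P[...,1],-P[...,2];rr=np.hypot(a,b)+1e-9;t=np.arctan2(rr,d)/rr
    return cv2.remap(c['color'],(c['cx']+c['fx']*a*t).astype(np.float32),(c['cy']+c['fy']*b*t).astype(np.float32),cv2.INTER_LINEAR)
E
python3 - <<'E'
from h import *
c=wcap();save(c,'w1.png');np.savez('w1.npz',**c)
for q in ['module_center','module_corner','module']:
    for r in place_of(q,'wrist')[:2]: print(q,np.round(r['centre']),round(r['conf'],2),w_d(c,*r['centre']).round(1))
P=wcloud(c);im=c['color'].astype(int)
m=(im[...,0]>90)&(im[...,1]<55)&(im[...,2]<60)&(np.linalg.norm(P[...,:2]-[495,-112],axis=-1)<80)
Q=P[m];print(m.sum(),np.percentile(Q,[1,5,50,95,99],axis=0).round(1))
t=Q[Q[:,2]>np.percentile(Q[:,2],99)-8]
print(len(t),cv2.minAreaRect(t[:,:2].astype(np.float32)),t[:,2].mean())
b=P[(np.linalg.norm(P[...,:2]-[495,-112],axis=-1)<85)&(P[...,2]>4)&(P[...,2]<14)]
print(len(b),cv2.minAreaRect(b[:,:2].astype(np.float32)),np.median(b[:,2]))
g=P[(abs(P[...,0]-495)<150)&(abs(P[...,1]+112)<150)&(P[...,2]<4)];print('bench z',np.median(g[:,2]))
o=ortho(c,395,595,-212,-12,10)[:,:,::-1]
cv2.imwrite('pics/o1.png',np.hstack([o,cv2.resize(c['color'][:,:,::-1],(400,300))[:,:],]) if o.shape[0]==300 else np.hstack([o,cv2.copyMakeBorder(cv2.resize(c['color'][:,:,::-1],(400,300)),0,100,0,0,0)]))
E
```

```text
module_center [483. 284.] 0.77 [ 354.2 -375.5   49.3]
module_center [344. 305.] 0.63 [ 337.6 -182.1   48. ]
module_corner [299. 272.] 0.9 [ 360.5 -130.1    3.7]
module_corner [231. 136.] 0.6 [532.1 -51.    9.4]
module [474. 276.] 0.7 [ 353.5 -374.4   24.5]
module [340. 296.] 0.61 [ 344.1 -178.7   38.6]
1602 [[ 462.6 -134.5   15.8]
 [ 468.7 -129.4   16.5]
 [ 492.2 -108.9   37.5]
 [ 517.9  -90.6   49.9]
 [ 524.   -85.8   50.6]]
690 ((509.08929443359375, -105.84200286865234), (88.84127044677734, 38.02825927734375), 19.342065811157227) 52.22651488959958
5055 ((493.9710693359375, -111.30350494384766), (120.52605438232422, 90.59996032714844), 21.558433532714844) 9.137601585406003
bench z -0.7987435687811342
```

View pics/o1.png

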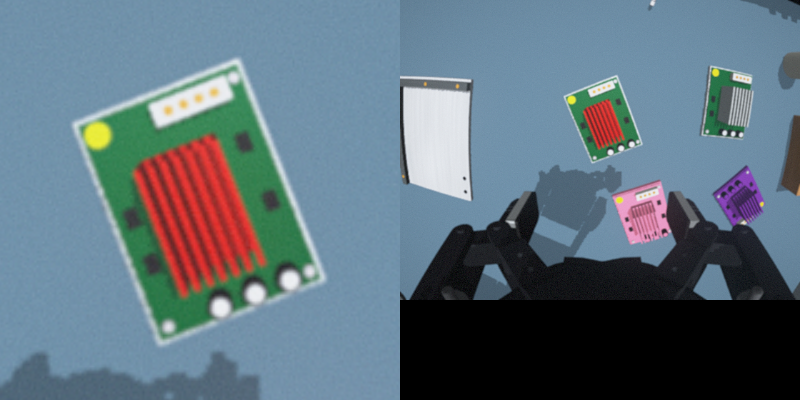

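Red module: centre (494,-111.4), yaw about 21.5°, fitted base 120.5×90.6 (should be 120×90). Yellow dot at (97,135) in the top-down view, on the +x+y corner. Next I'll measure the fence from above.

```bash
python3 -m jog '[{"tx":0,"ty":-57,"tz":0,"ax":0,"ay":0,"az":0,"jaw":-1},{"tx":0,"ty":-57,"tz":0,"ax":0,"ay":0,"az":0,"jaw":-1},{"tx":0,"ty":-57,"tz":0,"ax":0,"ay":0,"az":0,"jaw":-1},{"tx":0,"ty":-57,"tz":0,"ax":0,"ay":0,"az":0,"jaw":-1},{"tx":0,"ty":-57,"tz":0,"ax":0,"ay":0,"az":0,"jaw":-1}]';python3 -m jog '[{"tx":0,"ty":-50,"tz":0,"ax":0,"ay":0,"az":0,"jaw":-1},{"tx":0,"ty":0,"tz":0,"ax":0,"ay":0,"az":0,"jaw":-1}]'
python3 - <<'E'
from h import *
c=wcap();save(c,'w2.png');np.savez('w2.npz',**c)
for q in ['fence_corner','fence','spray_can','solder_reel','screw_tray']:
    for r in place_of(q,'wrist')[:2]: print(q,np.round(r['centre']),round(r['conf'],2),w_d(c,*r['centre']).round(1))
P=wcloud(c)
n=np.linalg.norm(P[...,:2]-[475,235],axis=-1)<190
b=P[n&(P[...,2]>5)&(P[...,2]<15)];print('plate',len(b),cv2.minAreaRect(b[:,:2].astype(np.float32)),np.median(b[:,2]))
b=P[n&(P[...,2]>18)&(P[...,2]<26)];print('rail',len(b),np.median(b[:,2]))
o=ortho(c,345,645,90,390,22,.5)[:,:,::-1]
cv2.imwrite('pics/o2.png',o)
E
```

```text
time_s: 3.08
eef_pos: [480.4, 176.8, 231.5]
ee_rot: [-0.0, 1.0, 0.001, 0.0]
force: [-0.5, -0.3, 0.4]
grip_width: 1.002
grip_force: 0.0
time_s: 3.32
eef_pos: [480.1, 227.5, 231.0]
ee_rot: [-0.0, 1.0, 0.003, -0.0]
force: [-0.7, -1.8, 0.7]
grip_width: 1.001
grip_force: 0.0
fence_corner [219.  89.] 0.97 [583.2 298.2  21.5]
fence_corner [535. 180.] 0.63 [498.3 -94.5  46.2]
fence [277. 184.] 0.89 [475.4 235.9   9.8]
spray_can [88. 98.] 0.84 [585.8 444.   49.4]
spray_can [ 82. 210.] 0.16 [443.2 499.8   8.2]
screw_tray [ 84. 208.] 0.69 [444.7 498.    4.8]
plate 28127 ((478.76995849609375, 279.34185791015625), (288.662353515625, 240.77032470703125), 79.9801254272461) 9.189974500472829
rail 5008 21.21571751960832
```

View pics/o2.png

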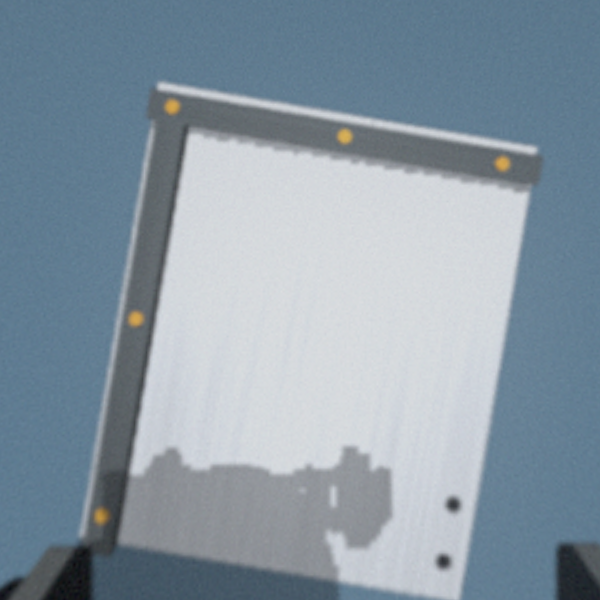

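Rail screws at (172,106), (503,163) and (101,517) give fence yaw -0.171 and corner (583.3, 298). The network's point is (583.2, 298.2), so they agree. Back to the module.

```bash
python3 -m jog '[{"tx":2.3,"ty":56.5,"tz":0,"ax":0,"ay":0,"az":0,"jaw":-1},{"tx":2.3,"ty":56.5,"tz":0,"ax":0,"ay":0,"az":0,"jaw":-1},{"tx":2.3,"ty":56.5,"tz":0,"ax":0,"ay":0,"az":0,"jaw":-1},{"tx":2.3,"ty":56.5,"tz":0,"ax":0,"ay":0,"az":0,"jaw":-1},{"tx":2.3,"ty":56.5,"tz":0,"ax":0,"ay":0,"az":0,"jaw":-1}]' >/dev/null;python3 -m jog '[{"tx":2.3,"ty":56.5,"tz":0,"ax":0,"ay":0,"az":0,"jaw":-1},{"tx":0,"ty":0,"tz":30,"ax":0,"ay":0,"az":-0.18,"jaw":-1},{"tx":0,"ty":0,"tz":50,"ax":0,"ay":0,"az":-0.18,"jaw":-1},{"tx":0,"ty":0,"tz":40,"ax":0,"ay":0,"az":0,"jaw":-1},{"tx":0,"ty":0,"tz":0,"ax":0,"ay":0,"az":0,"jaw":-1}]'
python3 - <<'E'
from h import *
s=sense();W=wpose(s);print(s['eef_pos'].round(1),'yaw',np.arctan2(W[1,0],W[0,0]).round(4))
print('tool shift to (494,-111.4,15):',(W[:3,:3].T@(np.array([494,-111.4,15])-s['eef_pos'])).round(1))
c=wcap();P=wcloud(c)
b=P[(np.linalg.norm(P[...,:2]-[495,-112],axis=-1)<85)&(P[...,2]>4)&(P[...,2]<14)]
print(len(b),cv2.minAreaRect(b[:,:2].astype(np.float32)))
E
```

```text
time_s: 4.88
eef_pos: [492.9, -114.2, 109.6]
ee_rot: [-0.002, 0.984, 0.178, -0.002]
force: [-0.3, 1.1, 1.2]
grip_width: 0.999
grip_force: 0.0
[ 492.9 -114.2  109.6] yaw 0.3585
tool shift to (494,-111.4,15): [ 2.3 -1.8 94.6]
9658 ((493.7105712890625, -111.49244689941406), (120.40367126464844, 90.89353942871094), 21.481626510620117)
```

```bash
python3 -m jog '[{"tx":2.2,"ty":-2,"tz":25,"ax":0,"ay":0,"az":-0.0165,"jaw":-1},{"tx":0,"ty":0,"tz":30,"ax":0,"ay":0,"az":0,"jaw":-1},{"tx":0,"ty":0,"tz":25,"ax":0,"ay":0,"az":0,"jaw":-1},{"tx":0,"ty":0,"tz":14.5,"ax":0,"ay":0,"az":0,"jaw":-1},{"tx":0,"ty":0,"tz":0,"ax":0,"ay":0,"az":0,"jaw":-1}]';python3 -m jog '[{"tx":0,"ty":0,"tz":0,"ax":0,"ay":0,"az":0,"jaw":0.6},{"tx":0,"ty":0,"tz":0,"ax":0,"ay":0,"az":0,"jaw":0.6},{"tx":0,"ty":0,"tz":0,"ax":0,"ay":0,"az":0,"jaw":0.6},{"tx":0,"ty":0,"tz":0,"ax":0,"ay":0,"az":0,"jaw":0.6}]' 50
```

```text
time_s: 5.55
eef_pos: [496.1, -111.7, 17.4]
ee_rot: [0.0, 0.982, 0.187, 0.0]
force: [-0.4, 1.0, -0.3]
grip_width: 1.001
grip_force: 0.0
time_s: 6.05
eef_pos: [496.2, -111.7, 17.6]
ee_rot: [0.0, 0.982, 0.187, 0.001]
force: [0.1, -0.3, 6.2]
grip_width: 0.46
grip_force: 51.9
```

```bash
python3 -m jog '[{"tx":0,"ty":0,"tz":-15,"ax":0,"ay":0,"az":0,"jaw":0.6},{"tx":0,"ty":0,"tz":-35,"ax":0,"ay":0,"az":0,"jaw":0.6},{"tx":0,"ty":0,"tz":-30,"ax":0,"ay":0,"az":0.12,"jaw":0.6},{"tx":0,"ty":0,"tz":-15,"ax":0,"ay":0,"az":0.15,"jaw":0.6},{"tx":0,"ty":0,"tz":0,"ax":0,"ay":0,"az":0.15,"jaw":0.6}]' 60;python3 -m jog '[{"tx":0,"ty":0,"tz":0,"ax":0,"ay":0,"az":0.127,"jaw":0.6},{"tx":-6,"ty":-34,"tz":0,"ax":0,"ay":0,"az":0,"jaw":0.6},{"tx":-8.7,"ty":-50,"tz":0,"ax":0,"ay":0,"az":0,"jaw":0.6},{"tx":-8.7,"ty":-50,"tz":0,"ax":0,"ay":0,"az":0,"jaw":0.6},{"tx":-8.7,"ty":-50,"tz":0,"ax":0,"ay":0,"az":0,"jaw":0.6}]';python3 -m jog '[{"tx":-8.7,"ty":-50,"tz":0,"ax":0,"ay":0,"az":0,"jaw":0.6},{"tx":-8.7,"ty":-50,"tz":0,"ax":0,"ay":0,"az":0,"jaw":0.6},{"tx":-6,"ty":-40,"tz":0,"ax":0,"ay":0,"az":0,"jaw":0.6},{"tx":-6,"ty":-29.6,"tz":0,"ax":0,"ay":0,"az":0,"jaw":0.6},{"tx":0,"ty":0,"tz":0,"ax":0,"ay":0,"az":0,"jaw":0.6}]'
python3 - <<'E'
from h import *
s=sense();W=wpose(s);print(s['eef_pos'].round(1),'yaw',np.arctan2(W[1,0],W[0,0]).round(4),s['force'].round(2),s['grip_width'])
print('shift to target z60',(W[:3,:3].T@(np.array([495.6,247.2,50])-s['eef_pos'])).round(1))
c=wcap();save(c,'w3.png')
E
```

```text
time_s: 6.68
eef_pos: [496.0, -111.5, 113.6]
ee_rot: [0.0, 1.0, -0.024, 0.001]
force: [0.1, -0.5, -3.9]
grip_width: 0.46
grip_force: 61.8
time_s: 7.3
eef_pos: [494.9, 76.9, 112.4]
ee_rot: [-0.0, 0.996, -0.085, -0.0]
force: [0.8, -0.2, -3.8]
grip_width: 0.456
grip_force: 61.9
time_s: 7.92
eef_pos: [494.5, 249.1, 112.1]
ee_rot: [-0.0, 0.996, -0.084, -0.0]
force: [-0.1, 0.1, -3.9]
grip_width: 0.457
grip_force: 62.0
[494.5 249.1 112.1] yaw -0.168 [-0.12  0.05 -3.91] 0.4568977043226764
shift to target z60 [ 1.4  1.6 62.1]
```

View pics/w3.png

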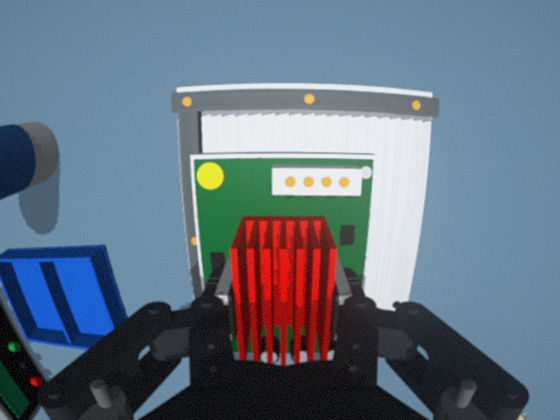

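Held square: dot at (209,176), rail corner at (201,113), clear of both rails. Lowering.

```bash
python3 -m jog '[{"tx":1.4,"ty":1.6,"tz":20,"ax":0,"ay":0,"az":0.003,"jaw":0.6},{"tx":0,"ty":0,"tz":30,"ax":0,"ay":0,"az":0,"jaw":0.6},{"tx":0,"ty":0,"tz":22,"ax":0,"ay":0,"az":0,"jaw":0.6},{"tx":0,"ty":0,"tz":6,"ax":0,"ay":0,"az":0,"jaw":0.6},{"tx":0,"ty":0,"tz":2,"ax":0,"ay":0,"az":0,"jaw":0.6}]';python3 -m jog '[{"tx":0,"ty":0,"tz":2,"ax":0,"ay":0,"az":0,"jaw":0.6},{"tx":0,"ty":0,"tz":1,"ax":0,"ay":0,"az":0,"jaw":0.6},{"tx":0,"ty":0,"tz":0,"ax":0,"ay":0,"az":0,"jaw":0.6}]'
```

```text
time_s: 8.6
eef_pos: [496.7, 245.2, 32.3]
ee_rot: [-0.0, 0.996, -0.087, 0.0]
force: [0.4, 0.7, -3.6]
grip_width: 0.46
grip_force: 62.0
time_s: 8.98
eef_pos: [496.4, 245.7, 29.1]
ee_rot: [-0.0, 0.996, -0.087, 0.0]
force: [0.3, -0.5, -3.7]
grip_width: 0.452
grip_force: 62.0
```

```bash
python3 -m jog '[{"tx":0,"ty":0,"tz":1,"ax":0,"ay":0,"az":0,"jaw":0.6},{"tx":0,"ty":0,"tz":0.7,"ax":0,"ay":0,"az":0,"jaw":0.6},{"tx":0,"ty":0,"tz":0.5,"ax":0,"ay":0,"az":0,"jaw":0.6},{"tx":0,"ty":0,"tz":0,"ax":0,"ay":0,"az":0,"jaw":0.6}]'
```

```text
time_s: 9.48
eef_pos: [496.4, 245.7, 27.6]
ee_rot: [0.0, 0.996, -0.087, 0.0]
force: [-4.4, -0.8, 7.8]
grip_width: 0.456
grip_force: 63.8
```

On the plate (about 12 N). Sliding diagonally towards the corner, slow.

```bash
python3 -m jog '[{"tx":0,"ty":0,"tz":0,"ax":0,"ay":0,"az":0,"jaw":0.6},{"tx":3,"ty":-3,"tz":-0.2,"ax":0,"ay":0,"az":0,"jaw":0.6},{"tx":4,"ty":-4,"tz":0,"ax":0,"ay":0,"az":0,"jaw":0.6},{"tx":4,"ty":-4,"tz":0,"ax":0,"ay":0,"az":0,"jaw":0.6},{"tx":2,"ty":-3,"tz":0,"ax":0,"ay":0,"az":0,"jaw":0.6}]';python3 -m jog '[{"tx":0,"ty":0,"tz":0,"ax":0,"ay":0,"az":0,"jaw":0.6}]'
python3 - <<'E'
from h import *
s=sense();W=wpose(s);print(s['eef_pos'].round(2),np.arctan2(W[1,0],W[0,0]).round(4),'tool force',(W[:3,:3].T@s['force']).round(1))
c=wcap();o=ortho(c,510,610,200,320,20,.25)[:,:,::-1];cv2.imwrite('pics/o4.png',o)
E
```

```text
time_s: 10.1
eef_pos: [511.9, 257.1, 27.6]
ee_rot: [0.0, 0.996, -0.087, 0.0]
force: [-3.0, -4.0, 7.3]
grip_width: 0.461
grip_force: 63.4
time_s: 10.22
eef_pos: [512.2, 257.3, 27.7]
ee_rot: [-0.0, 0.996, -0.087, 0.001]
force: [0.4, 1.0, 5.0]
grip_width: 0.46
grip_force: 63.1
[512.16 257.32  27.66] -0.1734 tool force [ 0.3 -1.1 -5. ]
```

View pics/o4.png

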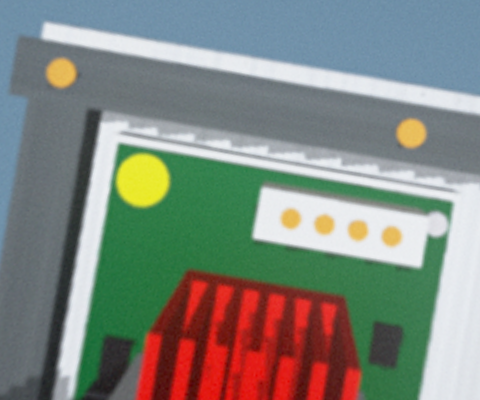

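Still clear of both rails: the module's edge is at about (118,143) and the rail corner at about (98,110) in the 0.25 mm/px view, so a few mm remain on each side. Closing on the far rail first.

```bash
J='0'; python3 -m jog '[{"tx":1.5,"ty":-1,"tz":0,"ax":0,"ay":0,"az":0,"jaw":0.6},{"tx":1.5,"ty":-1,"tz":0,"ax":0,"ay":0,"az":0,"jaw":0.6},{"tx":1,"ty":-0.5,"tz":0,"ax":0,"ay":0,"az":0,"jaw":0.6},{"tx":0,"ty":0,"tz":0,"ax":0,"ay":0,"az":0,"jaw":0.6}]'; cat > f.py <<'E'
from h import *
s=sense();W=wpose(s);y=-.171;F=np.array([583.3,298])
Rp=np.array([[np.cos(y),-np.sin(y)],[np.sin(y),np.cos(y)]])
print(s['eef_pos'].round(2),'yaw',np.arctan2(W[1,0],W[0,0]).round(4),'tool force',(W[:3,:3].T@s['force']).round(1),'corner est',(Rp.T@(s['eef_pos'][:2]-F)+[60-2.2,45]).round(2),'Mz',s['wrist_torque'].round(2))
E
python3 f.py
```

```text
time_s: 10.78
eef_pos: [515.9, 259.0, 27.6]
ee_rot: [0.0, 0.996, -0.087, 0.0]
force: [-4.6, -1.2, 7.3]
grip_width: 0.454
grip_force: 63.5
[515.92 259.03  27.64] yaw -0.1735 tool force [-4.4  2.  -7.3] corner est [-1.96 -4.87] Mz [-0.47  0.63  0.04]
```

```bash
python3 -m jog '[{"tx":1,"ty":0,"tz":0,"ax":0,"ay":0,"az":0,"jaw":0.6},{"tx":0.7,"ty":0,"tz":0,"ax":0,"ay":0,"az":0,"jaw":0.6},{"tx":0,"ty":0,"tz":0,"ax":0,"ay":0,"az":0,"jaw":0.6}]';python3 f.py
```

```text
time_s: 11.15
eef_pos: [517.5, 259.0, 27.7]
ee_rot: [-0.0, 0.996, -0.087, 0.0]
force: [-4.4, -0.2, 7.8]
grip_width: 0.454
grip_force: 63.5
[517.51 258.99  27.66] yaw -0.1736 tool force [-4.3  1.  -7.8] corner est [-0.39 -4.64] Mz [-0.27  0.71 -0.12]
```

```bash
python3 -m jog '[{"tx":0.7,"ty":0,"tz":0,"ax":0,"ay":0,"az":0,"jaw":0.6},{"tx":0,"ty":0,"tz":0,"ax":0,"ay":0,"az":0,"jaw":0.6}]';python3 f.py; python3 -m jog '[{"tx":0.7,"ty":0,"tz":0,"ax":0,"ay":0,"az":0,"jaw":0.6},{"tx":0,"ty":0,"tz":0,"ax":0,"ay":0,"az":0,"jaw":0.6}]' >/dev/null;python3 f.py
```

```text
time_s: 11.4
eef_pos: [518.1, 258.9, 27.7]
ee_rot: [-0.0, 0.996, -0.087, -0.0]
force: [-5.5, 0.9, 6.7]
grip_width: 0.461
grip_force: 63.7
[518.09 258.93  27.66] yaw -0.1736 tool force [-5.6  0.1 -6.7] corner est [ 0.19 -4.6 ] Mz [-0.19  0.75 -0.05]
[518.1  258.93  27.65] yaw -0.1734 tool force [ -9.5   0.1 -10.6] corner est [ 0.2  -4.59] Mz [-0.1   1.26 -0.08]
```

Contact on the far rail. Now the left rail.

```bash
python3 -m jog '[{"tx":-0.4,"ty":-1,"tz":0,"ax":0,"ay":0,"az":0,"jaw":0.6},{"tx":0,"ty":-1,"tz":0,"ax":0,"ay":0,"az":0,"jaw":0.6},{"tx":0,"ty":-1,"tz":0,"ax":0,"ay":0,"az":0,"jaw":0.6},{"tx":0,"ty":-0.5,"tz":0,"ax":0,"ay":0,"az":0,"jaw":0.6},{"tx":0,"ty":0,"tz":0,"ax":0,"ay":0,"az":0,"jaw":0.6}]';python3 f.py; python3 -m jog '[{"tx":0,"ty":-0.7,"tz":0,"ax":0,"ay":0,"az":0,"jaw":0.6},{"tx":0,"ty":0,"tz":0,"ax":0,"ay":0,"az":0,"jaw":0.6}]' >/dev/null;python3 f.py
```

```text
time_s: 12.28
eef_pos: [518.5, 261.1, 27.7]
ee_rot: [0.001, 0.996, -0.087, -0.001]
force: [-10.2, -8.7, 12.3]
grip_width: 0.461
grip_force: 64.1
[518.5  261.11  27.68] yaw -0.1735 tool force [ -8.6  10.3 -12.3] corner est [ 0.23 -2.37] Mz [-1.14  1.24 -0.01]
[518.62 261.78  27.66] yaw -0.1735 tool force [ -6.4  10.1 -13.2] corner est [ 0.22 -1.7 ] Mz [-1.1   1.22 -0.04]
```

```bash
python3 -m jog '[{"tx":0,"ty":-0.7,"tz":-0.3,"ax":0,"ay":0,"az":0,"jaw":0.6},{"tx":0,"ty":0,"tz":0,"ax":0,"ay":0,"az":0,"jaw":0.6}]'>/dev/null;python3 f.py; python3 -m jog '[{"tx":0,"ty":-0.7,"tz":0,"ax":0,"ay":0,"az":0,"jaw":0.6},{"tx":0,"ty":0,"tz":0,"ax":0,"ay":0,"az":0,"jaw":0.6}]' >/dev/null;python3 f.py; python3 -m jog '[{"tx":0,"ty":-0.6,"tz":0,"ax":0,"ay":0,"az":0,"jaw":0.6},{"tx":0,"ty":0,"tz":0,"ax":0,"ay":0,"az":0,"jaw":0.6}]' >/dev/null;python3 f.py
```

```text
[518.67 262.11  27.69] yaw -0.1732 tool force [-7.  12.4 -9.5] corner est [ 0.22 -1.37] Mz [-1.37  1.11  0.11]
[518.73 262.23  27.77] yaw -0.1728 tool force [ -7.4  16.2 -12.7] corner est [ 0.26 -1.24] Mz [-2.03  1.22  0.17]
[518.74 262.28  27.79] yaw -0.1726 tool force [ -7.7  18.4 -13.3] corner est [ 0.26 -1.19] Mz [-2.68  1.41  0.22]
```

Both contacts made. Checking before letting go.

```bash
python3 -m jog '[{"tx":-0.2,"ty":0.8,"tz":0,"ax":0,"ay":0,"az":0,"jaw":0.6},{"tx":0,"ty":0,"tz":0,"ax":0,"ay":0,"az":0,"jaw":0.6}]' >/dev/null;python3 f.py
python3 - <<'E'
from h import *
c=wcap();o=ortho(c,510,610,200,320,20,.2)[:,:,::-1];cv2.imwrite('pics/o5.png',o)
E
```

```text
[518.75 262.2   27.73] yaw -0.1728 tool force [ -5.   13.3 -10.8] corner est [ 0.29 -1.26] Mz [-1.88  1.02  0.23]
```

View pics/o5.png

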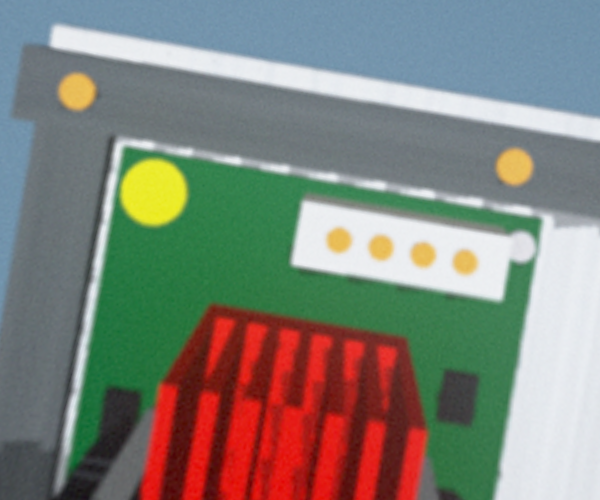

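The module's white edge lies against both rails, with the dot at (154,192) in the corner. Letting go and retreating.

```bash
python3 -m jog '[{"tx":0,"ty":0,"tz":0,"ax":0,"ay":0,"az":0,"jaw":-0.3},{"tx":0,"ty":0,"tz":0,"ax":0,"ay":0,"az":0,"jaw":-0.8},{"tx":0,"ty":0,"tz":0,"ax":0,"ay":0,"az":0,"jaw":-0.8},{"tx":0,"ty":0,"tz":0,"ax":0,"ay":0,"az":0,"jaw":-0.8}]';python3 -m jog '[{"tx":0,"ty":0,"tz":-15,"ax":0,"ay":0,"az":0,"jaw":-0.8},{"tx":0,"ty":0,"tz":-40,"ax":0,"ay":0,"az":0,"jaw":-0.8},{"tx":0,"ty":0,"tz":-50,"ax":0,"ay":0,"az":0,"jaw":-0.8},{"tx":0,"ty":0,"tz":-30,"ax":0,"ay":0,"az":0,"jaw":-0.8},{"tx":0,"ty":0,"tz":0,"ax":0,"ay":0,"az":0,"jaw":-0.8}]'
python3 - <<'E'
from h import *
c=wcap();o=ortho(c,390,620,180,330,20,.4)[:,:,::-1];cv2.imwrite('pics/o6.png',o)
P=wcloud(c)
E
```

```text
time_s: 14.08
eef_pos: [519.3, 264.0, 27.1]
ee_rot: [-0.0, 0.996, -0.087, 0.0]
force: [-0.3, 0.0, 0.0]
grip_width: 0.899
grip_force: 0.0
time_s: 14.7
eef_pos: [520.3, 264.2, 165.4]
ee_rot: [-0.001, 0.996, -0.087, 0.003]
force: [-0.6, -0.3, -0.6]
grip_width: 0.9
grip_force: 0.0
```

View pics/o6.png

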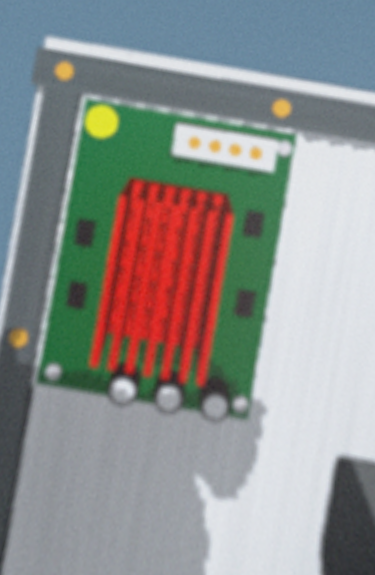

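Flush by eye: dot at (101,122), edges along both rails. A numeric check of squareness from the same view.

```bash
python3 - <<'E'
from h import *
c=wcap();s=.25;x1,y1=620,330
def blobs(z,f,mn):
    o=ortho(c,390,620,180,330,z,s).astype(int);m=f(o).astype(np.uint8)
    n,l,st,ct=cv2.connectedComponentsWithStats(m)
    return m,[(x1-ct[i][1]*s,y1-ct[i][0]*s,st[i,4]*s*s) for i in range(1,n) if st[i,4]*s*s>mn]
_,sc=blobs(22,lambda o:(o[...,0]>170)&(o[...,1]>110)&(o[...,1]<190)&(o[...,2]<120),20);print('gold',np.round(sc,1).tolist())
_,ye=blobs(20,lambda o:(o[...,0]>180)&(o[...,1]>190)&(o[...,2]<90),60);print('dot',np.round(ye,1).tolist())
# board outline: green/light components on the base vs yaw, using right edge (open side) and near edge from depth
P=wcloud(c);im=c['color'].astype(int)
m=(im[...,1]>im[...,0]+25)&(im[...,1]>im[...,2]+20)&(abs(P[...,2]-19)<6)
r=cv2.minAreaRect(P[m][:,:2].astype(np.float32));print('green rect',r,m.sum())
Q=P[m][:,:2];y=-.171
ths=np.linspace(-.22,-.12,41);
def w(t):
    a=Q@np.array([np.cos(t),np.sin(t)]);b=Q@np.array([-np.sin(t),np.cos(t)])
    return np.ptp(np.clip(a,*np.percentile(a,[1,99])))+np.ptp(np.clip(b,*np.percentile(b,[1,99])))
v=[w(t) for t in ths];print('best yaw',ths[int(np.argmin(v))])
E
```

```text
gold [[591.9, 304.0, 38.1], [576.9, 217.7, 38.1]]
dot [[571.5, 289.6, 120.6]]
green rect ((485.3408203125, 420.9051208496094), (129.8023223876953, 441.42132568359375), 12.400068283081055) 5059
best yaw -0.1575
```

```bash
python3 - <<'E'
from h import *
w1=dict(np.load('w1.npz'));c=wcap();s=.25
def dot(c,x0,x1,y0,y1,z):
    o=ortho(c,x0,x1,y0,y1,z,s).astype(int);m=(o[...,0]>180)&(o[...,1]>190)&(o[...,2]<90);r,k=np.nonzero(m);return np.array([x1-r.mean()*s,y1-k.mean()*s])
def green(c,ctr,z,rad):
    P=wcloud(c);im=c['color'].astype(int)
    m=(im[...,1]>im[...,0]+25)&(im[...,1]>im[...,2]+20)&(abs(P[...,2]-z)<6)&(np.linalg.norm(P[...,:2]-ctr,axis=-1)<rad)
    return cv2.minAreaRect(P[m][:,:2].astype(np.float32))
print('before',green(w1,[494,-111.4],9,80));print('now',green(c,[517,263],19,80))
d=dot(w1,500,560,-90,-30,10);t=.375
Rm=lambda t:np.array([[np.cos(t),-np.sin(t)],[np.sin(t),np.cos(t)]])
off=Rm(t).T@(d-[493.8,-111.5]);print('dot in module',off)
d2=dot(c,540,600,260,320,20)
for y in(-.171,):
    F=np.array([591.9,304])+Rm(y)@[-7.5,-7.5]
    print('corner in fence',Rm(y).T@(d2-F)+[60,45]-off)
# pins of connector for yaw now: white/gold line vs rail screws
o=ortho(c,530,600,200,300,30,s).astype(int);m=((o[...,0]>150)&(o[...,1]>100)&(o[...,1]<190)&(o[...,2]<130)).astype(np.uint8)
n,l,st,ct=cv2.connectedComponentsWithStats(m)
p=np.array([[600-ct[i][1]*s,300-ct[i][0]*s] for i in range(1,n) if 4<st[i,4]*s*s<60]);print(p.round(1).tolist())
E
```

```text
before ((493.73284912109375, -111.39872741699219), (115.20564270019531, 85.23882293701172), 21.626108169555664)
now ((516.7308349609375, 263.46087646484375), (85.21272277832031, 114.73457336425781), 80.25468444824219)
dot in module [50.02990884 35.11089399]
corner in fence [-0.16790077 -0.25596952]
[[591.8, 299.6], [577.4, 218.7], [571.1, 289.4], [564.1, 252.3], [562.7, 244.5], [561.5, 236.6], [560.0, 228.8]]
```

The corner is about 0.3 mm from home, module yaw is -0.170 and the rails' -0.171. Handing in.

```bash
python3 -c "from rig import finish_job; print(finish_job())"
```

```text
the job is handed in; nothing more can be done
None
```

I set the red module flat on the fence plate, slid it home and let go. By the wrist camera its dotted corner is about 0.3 mm from the rails' corner and it is square to within about 0.002 rad; I've handed the job in, with no verdict returned.

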